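# Load a modem card under the test jig's spring clip

### The arm

A 6-joint arm with a two-finger parallel gripper is mounted at the origin on the work surface. World frame = base frame: x ahead of the robot, y to its left, z up, the work surface at z = 0. Lengths are in m, angles in rad, forces in N, time in s.
With the tool pointing down it reaches from about 0.375 to 0.975 m from the base axis. Payload 3.8 kg.
Tool frame: the origin (TCP) lies midway between the tips of the shut fingers; the grasp point (between the pads) lies 19 mm behind it (bot.grasp_offset is the distance from the TCP to the grasp point, in m); z points along the fingers, y is the line along which they close (so a half turn about z gives the same grasp; the last joint's range is limited). The gripper opens to 85 mm and grips with 20 to 120 N. Pads are 22 mm wide; open, the fingers measure 114 mm over their backs; the gripper's body (76 mm by 85 mm) begins 54 mm behind the grasp point. The pads swing forward as they close: fully open they stand 13 mm farther back than shut.
Start: joints at [-1.301, 0.264, 1.604, -0, 1.274, -0.037], TCP at [0.204, -0.643, 0.231] pointing down, gripper open.
Joint ranges: [-2.63, 2.63], [-0.94, 2.18], [0.31, 2.57], [-1.31, 4.45], [0, 2.66], [-2.55, 2.55]. Speed limits (rad/s): [2.57, 2.57, 3.14, 3.14, 3.14, 3.14].

### API

Orientations are given as a rotation vector (axis times angle).
In Python, from cell import bot gives the robot as it stands.
- The arm moves only by the tool jog_arm, never from a script. Its argument "steps" is a list of rows, each a list of 3 entries, a list of its own where there are three numbers: the finger opening in m, from 0 to 0.0854, then the shift along the tool's x, y, z in m, then the turn, a rotation vector about the tool's x, y, z in degrees. A call has 1 to 12 rows; each row shifts and turns the commanded pose from where the row before left it, along the tool's axes as they then stand; what a row does not reach is not made up. A row lasts 1/10 s, in which the tool goes at most 50 mm and 8.59 degrees, less where a joint would pass 70% of its speed; a pose out of reach is approached as far as the arm can. A call is refused whole if a number of a shift passes 0.05 or a number of a turn 8.59, either way. A call with a gripper value outside its range is refused whole. The fingers move at their own pace and stop on an object; "force" is the grip in N (left out, the last holds). Time passes only in rows, so rows that do not move let the fingers close. It gives the time, the measured TCP pose, the force, the opening and the grip force at its end, in the units of the state.
- bot.get_state(): the state, without advancing time (a new reading comes with each control period).
- bot.snapshot(name): name is "scene" or "top"; returns the picture (384x512x3 uint8, red, green, blue); there is no depth.
- bot.get_calibration(name): a dict with "fx", "fy", "cx", "cy" (pixels), "dist_coeffs" ([k1, k2, p1, p2, k3] as OpenCV has them; the pictures are not rectified), "world_from_camera" (4x4, takes a point from camera to world coordinates). Camera axes: x right, y up, looking along -z (the intrinsics and any distortion apply to the point x, -y, -z); pixel columns grow to the right and rows downward; lengths in m; the calibration is good to about 2 mm. A picture is of the moment at which its call begins. get_calibration takes no time and is no camera call.
- bot.close_job(): hands the job in; it is judged then, once.
Trained networks look in the newest picture that a camera, given by its name, has taken for a name from the list of things; names that differ only in an ending like _2 or _b are one class to them, and where a whole thing is asked for, a point or a joint stands for the part that bears it (a point fixed in the world has none). Each returns a list of dicts, best first, with "conf" (0 to 1); they miss things now and then, are a little off and sometimes report something else, mostly with a low value. They report only what shows in the picture. A call takes as long as a camera call.
- bot.outline_of(thing, camera): "region" (384x512 bool, what is visible of it) and "box" ([left, top, right, bottom] in pixels, round what is visible of it).
The state is a dict: "time": time; "joint_positions": joint angles; "qvel": joint speeds; "joint_torque": joint torques, N m; "ee_pos": TCP position; "tool_rot": TCP orientation; "force": force on the tool from outside, world axes, zero at the start; "wrist_torque": the same for the moment, N m; "finger_gap": finger opening in m; "gripper_force": force on a finger pad.
Only numpy, scipy, OpenCV 4.12 (cv2) and the standard library are available. Lean on these libraries where they do the work, as an engineer would, in place of code of your own. Each camera call takes 0.05 s, during which the arm holds its last target. There are 200 camera calls.

### The job

Load the red modem card into the aluminium test jig with your fingertips: press the orange thumb tab down with one fingertip so that the clip's black foot rises, and keep it down while another fingertip pushes the red card along its channel, under the foot and fully home against the black contact block. Only then let the clip down onto the card and move clear. Do not lift the card, and leave everything else where it is.

Things in the scene. Friction and masses are not known exactly. Their poses are not given: they have to be found in the camera images.
- jig: Fixed test jig: aluminium base plate 170 (x) by 200 (y) by 12 mm thick on the table. Origin: centre of its underside. The card's channel runs along its y axis at x = 0 on the deck (plate top, 12 mm above the table), between two black guide rails 46 mm apart and 5 mm high, from y -94 to +18 mm. The card is pushed towards +y. The clip is a lever lying along the jig's x axis, across the channel
- home_stop (a point): Foot of the face of the black contact block (60 mm wide, 13 mm high above the deck) that ends the channel, on the channel's middle line, at deck height: jig x 0, y +18 mm. The card is home when its nose meets this face
- clip_pivot (a point): Pivot of the clip lever, at jig x +34, y 0, 10 mm above the deck, between two dark cheeks 16 mm high above the deck. The foot is on its -x side over the channel, the tab on its +x side
- grey_box (a point): Middle of the top of the jig's fixed grey box, 66 (x) by 44 (y) by 26 mm, at jig x 0, y +66 mm, beyond the contact block. Two fixed black stub antennas stand on it at jig x +22 and -22, y +72 mm, up to 76 mm above the table
- clip_tab (a point): Orange thumb tab of the clip, a plate 26 mm (jig x) by 50 mm (jig y). This point: centre of its top face, at jig x 62, y -12 mm, 29 mm above the table with the clip down, 25 mm with the clip resting on a card, 18 mm when fully pressed. It slopes 0.2 rad up away from the pivot with the clip down, 0.2 rad down when fully pressed
- clip_foot (a point): Black rubber foot of the clip, a roller of 10 mm diameter, 10 mm long along the jig's y (jig y -5 to +5 mm when down). This point: the middle of its underside, 0.5 mm above the deck when the clip is down, when its flat end bars the card's way
- clip (a joint): Turn of the clip lever in rad: 0 = down and shut (sprung), 0.4 = tab pressed to its stop with the foot about 14 mm above the deck. The 6 mm card passes freely under the foot from 0.18; with the foot resting on the card it reads about 0.15. Pressing the middle of the tab takes about 5 N at 0 and 10 N at 0.4
- card: Red modem card: sled 44 mm wide (x), 40 mm long (y), 6 mm thick, 30 to 65 g, with an upright lip 44 mm wide, 4 mm thick, reaching 18 mm above its underside, along its -y (rear) edge. It lies in the jig's channel, its axes along the jig's, 27 to 38 mm short of home. Origin: centre of its underside, on the deck
- card_nose (a point): Middle of the red card's front (+y) edge, 3 mm above its underside; home is jig y = +18 mm
- card_lip (a point): Middle of the rear face of the red card's lip, 12 mm above its underside: the face to push towards the jig's +y; 40 mm behind the nose
- blue_card: Spare card of the same shape in blue, parked on the jig's deck, at about jig x -60, y +45 mm. Leave it. Origin: centre of its underside
- grey_card: Spare card of the same shape in grey, lying on the table. Leave it. Origin: centre of its underside
- antenna: Loose black paddle antenna 98 mm long, 11 wide, 8 high, lying on the jig's deck along y at about jig x -62 mm. Leave it. Origin: underside
- attenuator: Small turned brass attenuator 18 mm in diameter, 28 mm high, standing on the jig's deck at about jig x +66, y +62 mm. Leave it. Origin: underside
- screwdriver: Screwdriver 170 mm long lying on the table. Leave it
- cleaner_can: Blue spray-cleaner can 52 mm in diameter, 135 mm high, standing on the table. Leave it. Origin: underside
- cap_tub: Clear tub of small connector caps, 75 by 95 by 35 mm, on the table. Leave it. Origin: underside

How it is judged:
On the way, in this order (a step that is already met when the one before it is completed fails the run):
1. a fingertip holds the tab down, the foot raised clear of the card's path (clip above 0.18 rad), before the card is under it (value of joint clip above 0.18 rad and contact force between the fingers and clip above 0.5 N and y of card_nose in the frame of jig below 0 m), for 0.1 s.
2. the card is fully home (within 3 mm of the contact block) while the tab is still held down (value of joint clip above 0.18 rad and contact force between the fingers and clip above 0.5 N and y of card_nose in the frame of jig above 0.015 m), for 0.1 s.
At the end, for the whole second after the job is handed in: The red card lies flat in its channel with its nose within 3 mm of the contact block, the clip's foot rests on it (clip at 0.12 to 0.18 rad, pressing with more than 1.5 N), and the card is at rest (y of card_nose in the frame of jig between 0.015 and 0.0195 m and x of card in the frame of jig between -0.003 and 0.003 m and z of card in the frame of jig below 0.0135 m and angle between the y axis of card and the y axis of jig, either way round below 0.1 rad and value of joint clip between 0.12 and 0.18 rad and contact force between clip and card above 1.5 N and linear speed of card below 0.01 m/s); the robot touches nothing.
It fails at once if the red card is lifted (more than 5 mm off the deck) or tipped (z of card in the frame of jig above 0.017 m or angle between card's own z axis and vertical above 0.25 rad).
It fails at once if one of the other things is moved more than 10 mm (distance of any of blue_card, grey_card, antenna, attenuator, screwdriver, cleaner_can, cap_tub from where it was at the start of the episode above 0.01 m).
It also fails if it takes over 48 s, if anything falls off the work surface, if the arm or the gripper's body presses on something with over 40 N, if the wrist force passes 120 N, or if a joint passes its speed limit or range.

## Working session

There is one attempt and no reset: what is moved stays moved. The work goes in short steps, Python scripts to look and compute and a tool call to move; the robot and the scene stay as the last step left them, time stands still between calls to the robot, and variables do not carry over. Pictures are saved under pics/ and viewed, at most 10 in all, crops included, and the job is handed in when it is done.

Besides the shell and the picture viewer there is one more tool, called after ">>>" as a command line: name --argument value ..., lists and objects as JSON in quotes. jog_arm: Moves the arm, as the interface text tells. Its arguments: {"type":"object","properties":{"steps":{"type":"array","items":{"type":"array"}},"force":{"type":"number"}},"required":["steps"]}

```bash
mkdir -p pics; python3 - <<'E'
from cell import bot
import cv2
for n in("scene","top"):
    im=bot.snapshot(n); cv2.imwrite(f"pics/{n}0.png",im[:,:,::-1])
    c=bot.get_calibration(n); print({k:(v if k!='world_from_camera' else [[round(float(a),4) for a in r] for r in v]) for k,v in c.items()})
print(bot.get_state())
E
```

```text
{'fx': 407.0012364836706, 'fy': 407.0012364836706, 'cx': 252.10492269611998, 'cy': 191.05299287569994, 'dist_coeffs': array([-0.12025823,  0.        ,  0.        ,  0.        ,  0.        ]), 'world_from_camera': [[0.7608, -0.5363, 0.3655, 0.9039], [0.6489, 0.6176, -0.4443, -0.4547], [0.0125, 0.5752, 0.8179, 0.8947], [0.0, 0.0, 0.0, 1.0]]}
{'fx': 493.71059772868495, 'fy': 493.71059772868495, 'cx': 253.87189047944153, 'cy': 188.97441487648248, 'dist_coeffs': array([0.00299792, 0.        , 0.        , 0.        , 0.        ]), 'world_from_camera': [[0.0243, 0.9894, -0.1429, 0.3474], [-0.9997, 0.0238, -0.0057, 0.007], [-0.0022, 0.143, 0.9897, 1.2923], [0.0, 0.0, 0.0, 1.0]]}
{'time': 0.1, 'joint_positions': array([-1.30091122e+00,  2.64673348e-01,  1.60522296e+00, -2.80431260e-05,
        1.27369998e+00, -3.69203613e-02]), 'qvel': array([ 0.00012085, -0.00129506, -0.00271871, -0.00021808,  0.0010097 ,
        0.00033175]), 'joint_torque': array([-1.12572048e-03, -5.16712260e+01, -3.68590486e+01, -2.08666634e-04,
        6.34718963e-03, -7.57206112e-05]), 'ee_pos': array([ 0.20366239, -0.64285873,  0.23009735]), 'tool_rot': array([-3.10273487e+00, -4.79750130e-01,  4.07341615e-04]), 'force': array([0.21588343, 0.48478017, 0.35682752]), 'wrist_torque': array([-0.0171113 ,  0.01227966,  0.03118067]), 'gripper_force': 0.0, 'finger_gap': 0.08555426941713207}
```

View pics/top0.png

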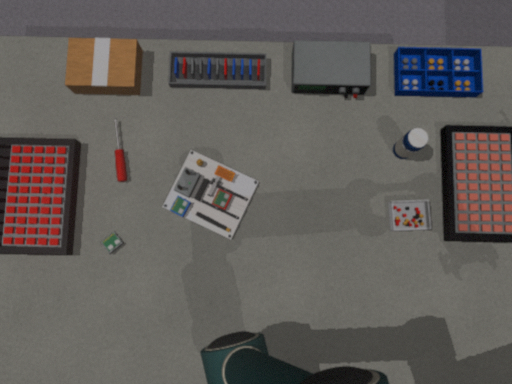

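View pics/scene0.png

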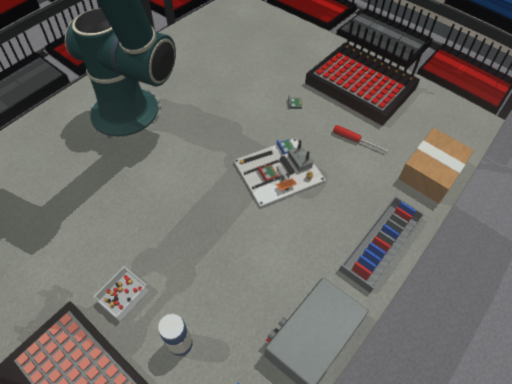

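The top view shows the jig plate with corners near (194,151), (258,180), (232,239) and (164,208). The tab is at (227,173), the card near (222,198) and the grey box at (187,183), so jig +y points left in the picture. In the scene view the jig is around (280,175).

```bash
cat > h.py <<'E'
from cell import bot
import numpy as np, cv2
from scipy.optimize import least_squares
def proj(P,c):
    W=np.array(c["world_from_camera"]); q=(np.atleast_2d(P)-W[:3,3])@W[:3,:3]
    q=q*[1,-1,-1]
    K=np.array([[c["fx"],0,c["cx"]],[0,c["fy"],c["cy"]],[0,0,1]])
    return cv2.projectPoints(q.reshape(-1,1,3),np.zeros(3),np.zeros(3),K,np.array(c["dist_coeffs"]))[0].reshape(-1,2)
def jw(p,P):
    c,s=np.cos(p[2]),np.sin(p[2]); P=np.atleast_2d(P).astype(float)
    return np.c_[p[0]+c*P[:,0]-s*P[:,1],p[1]+s*P[:,0]+c*P[:,1],P[:,2]]
cal={n:bot.get_calibration(n) for n in("scene","top")}
E
python3 - <<'E'
from h import *
D={}
for n in("scene","top"):
    im=bot.snapshot(n)
    for t in("jig","card","clip_tab","home_stop","grey_box"):
        try: r=bot.outline_of(t,n)
        except Exception as e: print(t,e); continue
        if r:
            g=r[0]["region"]; ys,xs=np.nonzero(g); D[n,t]=g
            print(n,t,[(round(float(q["conf"]),2),[int(v) for v in q["box"]]) for q in r[:3]],xs.mean().round(1),ys.mean().round(1),len(xs))
    # zoom
    x,y,h=(211,195,60) if n=="top" else (280,175,60)
    cv2.imwrite(f"pics/z_{n}.png",cv2.resize(im[y-50:y+50,x-60:x+60,::-1],None,fx=6,fy=6,interpolation=cv2.INTER_CUBIC))
np.save("D.npy",D,allow_pickle=True)
# silhouette fit of plate, grey box: maximise overlap by convex hull of jig region vs plate corners
cor=[[sx*.085,sy*.1,.012] for sx,sy in((1,1),(1,-1),(-1,-1),(-1,1))]
for n in("scene","top"):
    h=cv2.convexHull(np.argwhere(D[n,"jig"])[:,::-1].astype(np.int32))
    q=cv2.approxPolyDP(h,4,True).reshape(-1,2); print(n,"hull",q.tolist())
E
```

```text
scene jig [(0.58, [232, 139, 326, 209])] 279.3 173.8 3275
scene card [(0.49, [257, 164, 278, 181]), (0.44, [235, 135, 324, 209])] 267.7 172.5 191
scene clip_tab [(0.63, [279, 165, 293, 192]), (0.15, [243, 153, 271, 164])] 285.1 180.2 217
scene home_stop [(0.72, [235, 139, 322, 207])] 280.2 174.2 3006
scene grey_box [(0.89, [234, 138, 324, 207])] 279.8 174.0 3232
top jig [(0.87, [166, 154, 258, 233])] 211.4 191.4 4111
top card [(0.81, [214, 188, 228, 210])] 221.7 198.5 210
top clip_tab [(0.52, [387, 196, 433, 226]), (0.5, [206, 168, 234, 195])] 408.8 214.5 1212
top home_stop [(0.72, [161, 153, 259, 238])] 211.4 192.0 4382
top grey_box [(0.97, [161, 150, 259, 242]), (0.74, [171, 196, 190, 214])] 211.5 191.3 4183
scene hull [[324, 181], [260, 208], [234, 162], [295, 139]]
top hull [[257, 181], [229, 236], [164, 206], [190, 151]]
```

View pics/z_top.png

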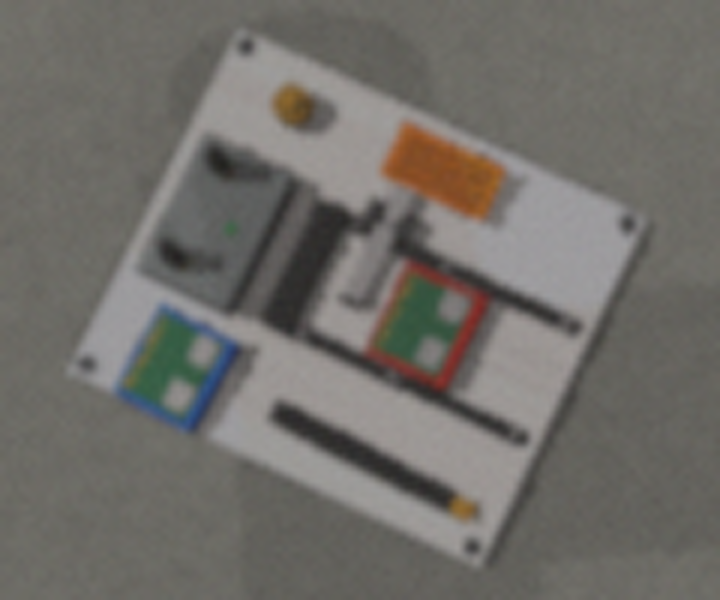

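View pics/z_scene.png

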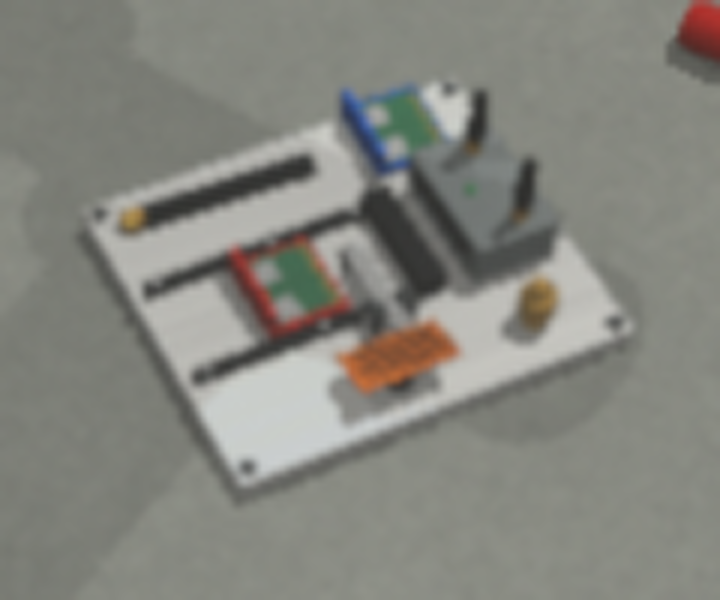

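Top crop: jig corners at crop pixels (240,30), (650,222), (488,570) and (70,372). The card's lip rear edge runs (492,293)–(447,388) and its nose edge (408,262)–(366,350). Scene crop: jig corners (635,330), (238,492) and (85,225), with the lip rear-top edge at about (232,250)–(268,332) and the nose at (308,237)–(350,298).

```bash
python3 - <<'E'
from h import *
o={"top":(151,145),"scene":(220,125)}
px=lambda n,p:(np.array(p,float)+.5)/6-.5+o[n]
C=np.array([[.085,.1,.012],[.085,-.1,.012],[-.085,-.1,.012],[-.085,.1,.012]])
obs={"top":[(240,30),(650,222),(488,570),(70,372)],"scene":[(635,330),(238,490),(85,225)]}
# extra: tab (clip down) corners approx centre; both cameras
tabc={"top":(445,172),"scene":(400,355)}
f=lambda p:np.concatenate([np.r_[(proj(jw(p,C[:len(obs[n])]),cal[n])-px(n,obs[n])).ravel(),(proj(jw(p,[.062,-.012,.029]),cal[n])-px(n,tabc[n])).ravel()] for n in obs])
r=least_squares(f,[.45,.09,.4+np.pi*0-.0]); 
best=min((least_squares(f,[.4,.08,a]) for a in np.arange(-3,3.1,1)),key=lambda r:r.cost)
p=best.x; p[2]=(p[2]+np.pi)%(2*np.pi)-np.pi; print("jig",p.round(4),np.degrees(p[2]).round(1),"res px",best.fun.round(1))
card={"top":[(492,293),(447,388),(408,262),(366,350)],"scene":[(232,250),(268,332),(308,237),(350,298)]}
def g(q):
    y=q[0]; 
    T={"top":[(.022,y-.04,.03),(-.022,y-.04,.03),(.022,y,.018),(-.022,y,.018)]}
    T["scene"]=[T["top"][i] for i in(1,0,3,2)]
    return np.concatenate([(proj(jw(p,T[n]),cal[n])-px(n,card[n])).ravel() for n in card])
rc=least_squares(g,[-.015]); print("nose y",rc.x,rc.fun.round(1))
np.save("jig.npy",np.r_[p,rc.x])
s=bot.get_state(); R=cv2.Rodrigues(s["tool_rot"])[0]; print(R.round(2))
for ph in(35,):
  for l,P in(("A",[0,rc.x[0]-.04-.016,.02]),("lip",[0,rc.x[0]-.04,.02]),("tab",[.062,-.012,.02])): print(l,jw(p,P).round(4))
E
```

```text
jig [ 0.5174  0.1266 -0.4103] -23.5 res px [ 0.1 -0.5  0.2 -1.2 -0.4 -0.2 -0.1  0.3 -0.  -0.1 -0.2  0.   0.4  0.
 -1.3 -1.8 -0.5  0.3]
nose y [-0.01300658] [-0.2  0.1  0.  -0.3  0.2 -0.5 -0.1  0.1 -0.6  0.3  0.8 -1.7 -0.4  0.3
  0.1  1.6]
[[ 0.95  0.3   0.  ]
 [ 0.3  -0.95 -0.  ]
 [-0.    0.   -1.  ]]
A [[0.4898 0.0634 0.02  ]]
lip [[0.4962 0.078  0.02  ]]
tab [[0.5694 0.0909 0.02  ]]
```

```bash
cat >> h.py <<'E'
def rel(target=None,yaw=None,n=1):
    """tool-frame shift to jig target [x,y] + world z, turn deg about tool z"""
    p=np.load("jig.npy"); s=bot.get_state(); R=cv2.Rodrigues(s["tool_rot"])[0]
    j=jw([0,0,-p[2]],np.r_[s["ee_pos"][:2]-p[:2],0])[0]
    print("t",round(s["time"],2),"tcp jig",(j[:2]*1e3).round(1),"z",(s["ee_pos"][2]*1e3).round(1),"yaw",np.degrees(np.arctan2(R[1,1],R[0,1])).round(1),"tilt",np.degrees(np.arccos(-R[2,2])).round(2),"F",s["force"].round(1),"gap",s["finger_gap"].round(4))
    return s,R,p
E
python3 - <<'E'
from h import *
s,R,p=rel()
t=jw(p,[.032,-.052,.09])[0]; print(t)
n=18; d=(t-s["ee_pos"])/n; d[2]=0; dz=0
from scipy.spatial.transform import Rotation as Ro
M=R.copy(); a=-84/n
for i in range(n):
    print((M.T@d).round(4)); M=M@Ro.from_euler('z',a,degrees=True).as_matrix()
E
```

```text
Traceback (most recent call last):
  File "h.py", line 17, in rel
    print("t",round(s["time"],2),"tcp jig",(j[:2]*1e3).round(1),"z",(s["ee_pos"][2]*1e3).round(1),"yaw",np.degrees(np.arctan2(R[1,1],R[0,1])).round(1),"tilt",np.degrees(np.arccos(-R[2,2])).round(2),"F",s["force"].round(1),"gap",s["finger_gap"].round(4))
                                                                                                                                                                                                                                    ^^^^^^^^^^^^^^^^^^^^^
AttributeError: 'float' object has no attribute 'round'
```

```bash
sed -i 's/s\["finger_gap"\].round(4)/round(s["finger_gap"],4)/' h.py
python3 - <<'E'
from h import *
s,R,p=rel()
t=jw(p,[.032,-.052,.09])[0]; print(t)
n=18; d=(t-s["ee_pos"])/n; d[2]=0; dz=0
from scipy.spatial.transform import Rotation as Ro
M=R.copy(); a=-84/n
for i in range(n):
    print((M.T@d).round(4)); M=M@Ro.from_euler('z',a,degrees=True).as_matrix()
E
```

```text
t 0.7 tcp jig [  19.7 -831.3] z 231.3 yaw -72.4 tilt 0.0 F [0.9 0.1 0. ] gap 0.0856
[0.52596673 0.0661855  0.09      ]
[ 0.029  -0.0322 -0.    ]
[ 0.0315 -0.0297 -0.    ]
[ 0.0338 -0.0271 -0.    ]
[ 0.0359 -0.0242 -0.    ]
[ 0.0377 -0.0212 -0.    ]
[ 0.0393 -0.0181 -0.    ]
[ 0.0407 -0.0148 -0.    ]
[ 0.0418 -0.0115 -0.    ]
[ 0.0425 -0.008  -0.    ]
[ 0.0431 -0.0045 -0.    ]
[ 0.0433 -0.001  -0.    ]
[ 0.0432  0.0025 -0.    ]
[ 0.0429  0.006  -0.    ]
[ 0.0422  0.0095 -0.    ]
[ 0.0413  0.0129 -0.    ]
[ 0.0401  0.0162 -0.    ]
[ 0.0387  0.0194 -0.    ]
[ 0.037   0.0225 -0.    ]
```

>>> jog_arm --steps '[[0.064,[0.029,-0.032,0],[0,0,-4.67]],[0.064,[0.0315,-0.03,0],[0,0,-4.67]],[0.064,[0.034,-0.027,0],[0,0,-4.67]],[0.064,[0.036,-0.024,0],[0,0,-4.67]],[0.064,[0.038,-0.021,0],[0,0,-4.67]],[0.064,[0.039,-0.018,0],[0,0,-4.67]],[0.064,[0.041,-0.015,0],[0,0,-4.67]],[0.064,[0.042,-0.0115,0],[0,0,-4.67]],[0.064,[0.0425,-0.008,0],[0,0,-4.67]],[0.064,[0.043,-0.0045,0],[0,0,-4.67]],[0.064,[0.043,-0.001,0],[0,0,-4.67]],[0.064,[0.043,0.0025,0],[0,0,-4.67]]]'

```text
time: 1.9
ee_pos: [0.4195, -0.169, 0.2318]
tool_rot: [2.511, 1.886, 0.001]
force: [1.6, 0.5, -0.5]
finger_gap: 0.0636
gripper_force: 0.0
```

>>> jog_arm --steps '[[0.064,[0.043,0.006,0],[0,0,-4.67]],[0.064,[0.042,0.0095,0],[0,0,-4.67]],[0.064,[0.041,0.013,0.02],[0,0,-4.67]],[0.064,[0.04,0.016,0.03],[0,0,-4.67]],[0.064,[0.039,0.019,0.04],[0,0,-4.67]],[0.064,[0.037,0.0225,0.03],[0,0,-4.67]],[0.064,[0,0,0],[0,0,0]],[0.064,[0,0,0],[0,0,0]]]'

```text
time: 2.7
ee_pos: [0.5205, 0.0566, 0.1193]
tool_rot: [-1.981, -2.436, 0.003]
force: [0.4, -0.7, 0.9]
finger_gap: 0.064
gripper_force: 0.0
```

```bash
python3 - <<'E'
from h import *
ims={n:bot.snapshot(n) for n in("top","scene")}
s,R,p=rel()
t=jw(p,[.032,-.052,.055])[0]; print("shift",(R.T@(t-s["ee_pos"])).round(4))
A=ims["top"][145:245,151:271,::-1];B=ims["scene"][115:215,210:330,::-1]
cv2.imwrite("pics/a1.png",cv2.resize(np.hstack([A,B]),None,fx=3.3,fy=3.3,interpolation=cv2.INTER_CUBIC))
E
```

```text
t 2.8 tcp jig [ 32.4 -63.7] z 121.3 yaw 11.6 tilt 0.08 F [-0.1 -0.4 -0.9] gap 0.064
shift [0.0098 0.0064 0.0663]
```

View pics/a1.png

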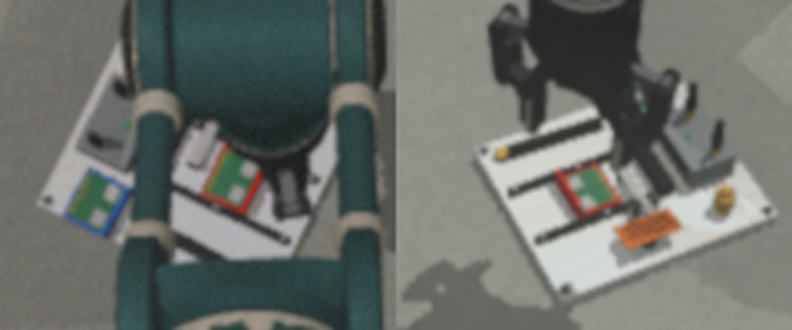

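The top half shows finger A behind the card's lip at about (290,190). The scene half shows both fingers high above the jig, with nothing touched. Next I move over the start point and descend partway.

>>> jog_arm --steps '[[0.064,[0.005,0.003,0.02],[0,0,0]],[0.064,[0.005,0.003,0.02],[0,0,0]],[0.064,[0,0,0.02],[0,0,0]],[0.064,[0,0,0.006],[0,0,0]],[0.064,[0,0,0],[0,0,0]],[0.064,[0,0,0],[0,0,0]]]'

```text
time: 3.4
ee_pos: [0.526, 0.0662, 0.0559]
tool_rot: [1.985, 2.433, 0.003]
force: [1.2, -0.1, -0.4]
finger_gap: 0.064
gripper_force: 0.0
```

```bash
python3 - <<'E'
from h import *
ims={n:bot.snapshot(n) for n in("top","scene")}
s,R,p=rel()
t=jw(p,[.032,-.052,.055])[0]; print("shift",(R.T@(t-s["ee_pos"])).round(4))
A=ims["top"][155:235,171:271,::-1];B=ims["scene"][130:210,230:330,::-1]
cv2.imwrite("pics/a2.png",cv2.resize(np.hstack([A,B]),None,fx=4,fy=4,interpolation=cv2.INTER_CUBIC))
E
```

```text
t 3.5 tcp jig [ 32.2 -51.6] z 56.0 yaw 11.6 tilt 0.17 F [0.8 0.7 0.7] gap 0.0637
shift [-0.0002 -0.0004  0.001 ]
```

View pics/a2.png

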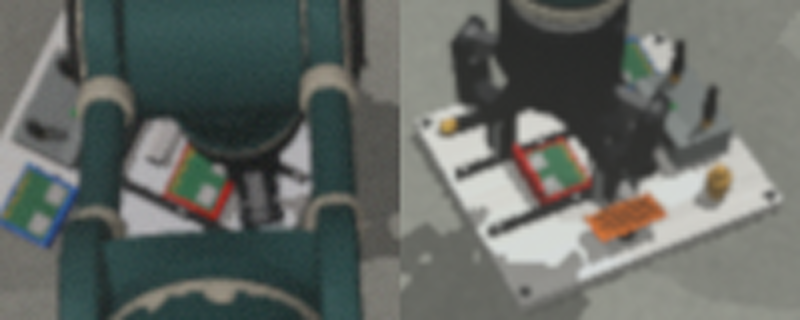

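The scene half shows fingertip A near (497,155), behind the lip, and tip B near (608,197), behind the tab. I'll check these against the prediction.

```bash
python3 - <<'E'
from h import *
p=np.load("jig.npy")
for l,P in(("A",(.0,-.074)),("B",(.064,-.029)),("Bpad",(.058,-.033))):
  for z in(.056,.064):
    u=proj(jw(p,[*P,z]),cal["scene"])[0]; print(l,z,((u[0]-230)*4+400).round(),((u[1]-130)*4).round())
E
```

```text
A 0.056 498.0 156.0
A 0.064 498.0 148.0
B 0.056 605.0 203.0
B 0.064 606.0 196.0
Bpad 0.056 595.0 198.0
Bpad 0.064 596.0 191.0
```

>>> jog_arm --steps '[[0.064,[0,0,0.01],[0,0,0]],[0.064,[0,0,0.01],[0,0,0]],[0.064,[0,0,0.004],[0,0,0]],[0.064,[0,0,0],[0,0,0]],[0.064,[0,0,0],[0,0,0]]]'

```text
time: 4.0
ee_pos: [0.5246, 0.0668, 0.0299]
tool_rot: [-1.984, -2.435, 0.001]
force: [0.4, -0.2, 0.9]
finger_gap: 0.0641
gripper_force: 0.0
```

>>> jog_arm --steps '[[0.064,[0,0,0.003],[0,0,0]],[0.064,[0,0,0],[0,0,0]],[0.064,[0,0,0],[0,0,0]]]'

```text
time: 4.3
ee_pos: [0.525, 0.0668, 0.0274]
tool_rot: [1.985, 2.435, 0.0]
force: [-0.5, -0.0, -0.5]
finger_gap: 0.0636
gripper_force: 0.0
```

>>> jog_arm --steps '[[0.064,[0,0,0.003],[0,0,0]],[0.064,[0,0,0],[0,0,0]],[0.064,[0,0,0],[0,0,0]]]'

```text
time: 4.6
ee_pos: [0.5248, 0.0668, 0.0242]
tool_rot: [-1.985, -2.435, 0.0]
force: [0.2, -0.3, 0.3]
finger_gap: 0.064
gripper_force: 0.0
```

>>> jog_arm --steps '[[0.064,[0,0,0.003],[0,0,0]],[0.064,[0,0,0],[0,0,0]],[0.064,[0,0,0],[0,0,0]]]'

```text
time: 4.9
ee_pos: [0.5255, 0.0667, 0.0219]
tool_rot: [1.984, 2.435, 0.001]
force: [-0.8, -0.6, 4.5]
finger_gap: 0.0642
gripper_force: 2.4
```

>>> jog_arm --steps '[[0.064,[0,0,0.003],[0,0,0]],[0.064,[0,0,0],[0,0,0]],[0.064,[0,0,0],[0,0,0]]]'

```text
time: 5.2
ee_pos: [0.5259, 0.0666, 0.0191]
tool_rot: [1.984, 2.434, 0.001]
force: [-1.0, -2.2, 5.8]
finger_gap: 0.0638
gripper_force: 3.0
```

>>> jog_arm --steps '[[0.064,[0,0,0.003],[0,0,0]],[0.064,[0,0,0],[0,0,0]],[0.064,[0,0,0],[0,0,0]]]'

```text
time: 5.5
ee_pos: [0.5262, 0.0665, 0.0166]
tool_rot: [1.984, 2.434, 0.002]
force: [-1.8, -2.2, 9.1]
finger_gap: 0.0642
gripper_force: 4.4
```

>>> jog_arm --steps '[[0.064,[0,0,0.002],[0,0,0]],[0.064,[0,0,0],[0,0,0]],[0.064,[0,0,0],[0,0,0]]]'

```text
time: 5.8
ee_pos: [0.5263, 0.0666, 0.0148]
tool_rot: [1.983, 2.434, 0.002]
force: [-2.0, -2.0, 10.9]
finger_gap: 0.0642
gripper_force: 5.2
```

```bash
python3 - <<'E'
from h import *
im=bot.snapshot("scene")
rel()
cv2.imwrite("pics/a3.png",cv2.resize(im[140:200,250:330,::-1],None,fx=8,fy=8,interpolation=cv2.INTER_CUBIC))
E
```

```text
t 5.85 tcp jig [ 32.2 -51.5] z 14.9 yaw 11.6 tilt 0.14 F [-2.8 -2.7 11.3] gap 0.0637
```

View pics/a3.png

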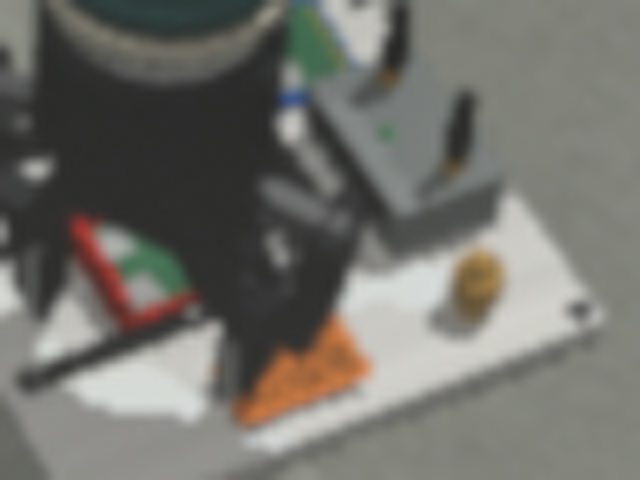

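The picture shows finger B on the near-left part of the orange tab (about (250,390)), with the tab pressed roughly level. The card, at (130,290), hasn't moved.

>>> jog_arm --steps '[[0.064,[0,0,0.002],[0,0,0]],[0.064,[0,0,0],[0,0,0]],[0.064,[0,0,0],[0,0,0]]]'

```text
time: 6.15
ee_pos: [0.5263, 0.0666, 0.013]
tool_rot: [1.983, 2.434, 0.002]
force: [-3.7, -2.0, 12.3]
finger_gap: 0.0642
gripper_force: 5.8
```

>>> jog_arm --steps '[[0.064,[0,0,0.0015],[0,0,0]],[0.064,[0,0,0],[0,0,0]],[0.064,[0,0,0],[0,0,0]]]'

```text
time: 6.45
ee_pos: [0.5264, 0.0667, 0.0121]
tool_rot: [1.984, 2.434, 0.002]
force: [-5.1, -1.2, 16.0]
finger_gap: 0.0639
gripper_force: 7.7
```

```bash
python3 - <<'E'
from h import *
s,R,p=rel()
d=jw([0,0,p[2]],[0,1,0])[0]; print("unit +y in tool",(R.T@d).round(4))
E
```

```text
t 6.45 tcp jig [ 32.2 -51.4] z 12.1 yaw 11.6 tilt 0.14 F [-5.1 -1.2 16. ] gap 0.0639
unit +y in tool [8.176e-01 5.757e-01 8.000e-04]
```

>>> jog_arm --steps '[[0.064,[0.0033,0.0023,0],[0,0,0]],[0.064,[0.0033,0.0023,0],[0,0,0]],[0.064,[0.0033,0.0023,0],[0,0,0]],[0.064,[0.0033,0.0023,0],[0,0,0]],[0.064,[0.0033,0.0023,0],[0,0,0]],[0.064,[0,0,0],[0,0,0]],[0.064,[0,0,0],[0,0,0]]]'

```text
time: 7.15
ee_pos: [0.5358, 0.0845, 0.0121]
tool_rot: [1.982, 2.432, 0.004]
force: [-1.1, -3.7, 11.3]
finger_gap: 0.0639
gripper_force: 5.8
```

```bash
python3 - <<'E'
from h import *
im=bot.snapshot("scene")
rel(); b=bot.snapshot("top")
cv2.imwrite("pics/a4.png",cv2.resize(np.hstack([im[140:200,245:325,::-1],b[165:225,190:270,::-1]]),None,fx=5,fy=5,interpolation=cv2.INTER_CUBIC))
E
```

```text
t 7.2 tcp jig [ 33.7 -31.2] z 12.1 yaw 11.6 tilt 0.31 F [-0.6 -5.8 12.1] gap 0.0637
```

View pics/a4.png

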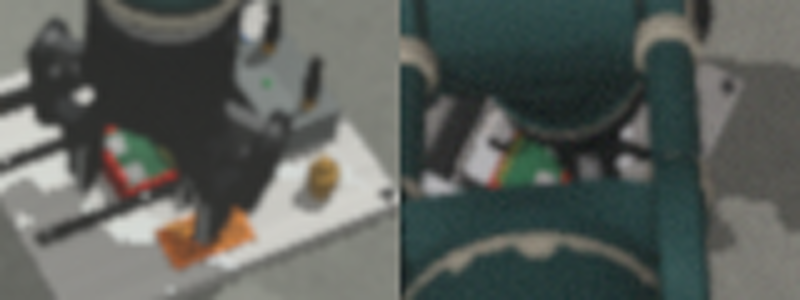

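The scene half shows the tab still pressed under finger B at (205,230), and the card at (140,165) being pushed along its channel. I'll continue, with slightly more press.

>>> jog_arm --steps '[[0.064,[0.0034,0.0021,0.0007],[0,0,0]],[0.064,[0.0034,0.0021,0],[0,0,0]],[0.064,[0.0034,0.0021,0],[0,0,0]],[0.064,[0,0,0],[0,0,0]],[0.064,[0,0,0],[0,0,0]]]'

```text
time: 7.75
ee_pos: [0.5407, 0.0957, 0.012]
tool_rot: [1.981, 2.431, 0.006]
force: [-0.1, -5.8, 12.5]
finger_gap: 0.0639
gripper_force: 6.6
```

>>> jog_arm --steps '[[0.064,[0.0017,0.001,0],[0,0,0]],[0.064,[0.0017,0.001,0],[0,0,0]],[0.064,[0,0,0],[0,0,0]],[0.064,[0,0,0],[0,0,0]]]'

```text
time: 8.15
ee_pos: [0.542, 0.0993, 0.012]
tool_rot: [1.981, 2.431, 0.006]
force: [0.6, -7.4, 13.9]
finger_gap: 0.064
gripper_force: 6.8
```

```bash
python3 - <<'E'
from h import *
im=bot.snapshot("scene")
s,R,p=rel(); b=bot.snapshot("top")
print("F in jig",jw([0,0,-p[2]],s["force"])[0].round(1))
cv2.imwrite("pics/a5.png",cv2.resize(np.hstack([im[140:200,245:325,::-1],b[165:225,190:270,::-1]]),None,fx=5,fy=5,interpolation=cv2.INTER_CUBIC))
E
```

```text
t 8.2 tcp jig [ 33.5 -15.2] z 12.0 yaw 11.6 tilt 0.4 F [-0.3 -7.  13.6] gap 0.0641
F in jig [ 2.5 -6.5 13.6]
```

View pics/a5.png

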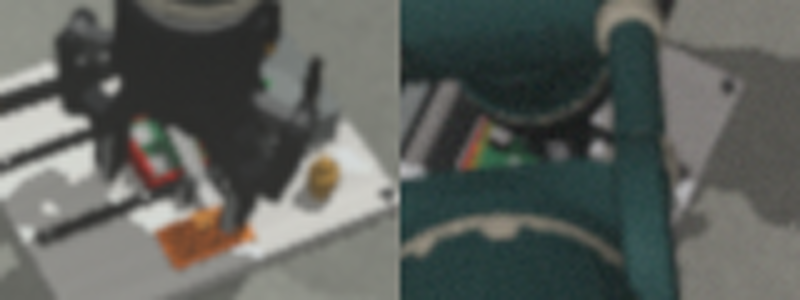

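The card is now under the raised foot, with the lip at (150,175), and the nose is a few mm short of the block. I'll creep forward until the force shows the stop.

>>> jog_arm --steps '[[0.064,[0.0017,0.001,0],[0,0,0]],[0.064,[0,0,0],[0,0,0]],[0.064,[0,0,0],[0,0,0]]]'

```text
time: 8.55
ee_pos: [0.5426, 0.101, 0.012]
tool_rot: [1.981, 2.431, 0.005]
force: [0.4, -7.8, 13.2]
finger_gap: 0.0643
gripper_force: 7.0
```

>>> jog_arm --steps '[[0.064,[0.0013,0.0008,0],[0,0,0]],[0.064,[0,0,0],[0,0,0]],[0.064,[0,0,0],[0,0,0]]]'

```text
time: 8.85
ee_pos: [0.5431, 0.1025, 0.012]
tool_rot: [1.981, 2.431, 0.005]
force: [0.2, -7.1, 13.5]
finger_gap: 0.0641
gripper_force: 6.8
```

>>> jog_arm --steps '[[0.064,[0.0013,0.0008,0],[0,0,0]],[0.064,[0,0,0],[0,0,0]],[0.064,[0,0,0],[0,0,0]]]'

```text
time: 9.15
ee_pos: [0.5434, 0.1038, 0.0119]
tool_rot: [1.98, 2.432, 0.004]
force: [0.3, -7.6, 13.7]
finger_gap: 0.0639
gripper_force: 9.2
```

>>> jog_arm --steps '[[0.064,[0.0013,0.0008,0],[0,0,0]],[0.064,[0,0,0],[0,0,0]],[0.064,[0,0,0],[0,0,0]]]'

```text
time: 9.45
ee_pos: [0.5434, 0.1039, 0.0119]
tool_rot: [1.978, 2.432, 0.001]
force: [-1.7, -11.6, 15.1]
finger_gap: 0.0641
gripper_force: 11.0
```

>>> jog_arm --steps '[[0.064,[0.0013,0.0008,0],[0,0,0]],[0.064,[0,0,0],[0,0,0]],[0.064,[0,0,0],[0,0,0]]]'

```text
time: 9.75
ee_pos: [0.5435, 0.1043, 0.0119]
tool_rot: [1.977, 2.433, -0.003]
force: [-2.7, -17.1, 17.5]
finger_gap: 0.0646
gripper_force: 14.3
```

```bash
python3 - <<'E'
from h import *
s,R,p=rel()
print("F in jig",jw([0,0,-p[2]],s["force"])[0].round(1),s["wrist_torque"].round(2))
E
```

```text
t 9.75 tcp jig [ 32.9 -10.1] z 11.9 yaw 11.8 tilt 0.4 F [ -2.7 -17.1  17.5] gap 0.0646
F in jig [  4.3 -16.7  17.5] [-2.51  0.06  0.33]
```

```bash
python3 - <<'E'
from h import *
p=np.load("jig.npy"); out=[]
for n,(x,y) in(("scene",(255,145)),("top",(190,165))):
    im=bot.snapshot(n)[y:y+40,x:x+50,::-1]; im=cv2.resize(im,None,fx=8,fy=8,interpolation=cv2.INTER_CUBIC)
    for P in([(.022,-.022,.03),(-.022,-.022,.03)],[(.022,.018,.018),(-.022,.018,.018)]):
        q=((proj(jw(p,P),cal[n])-[x,y]+.5)*8).astype(int)
        for a in q: cv2.circle(im,tuple(int(v) for v in a),4,(255,0,255),1)
    out.append(im)
cv2.imwrite("pics/a6.png",np.hstack(out))
E
```

```text
(no output)
```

View pics/a6.png

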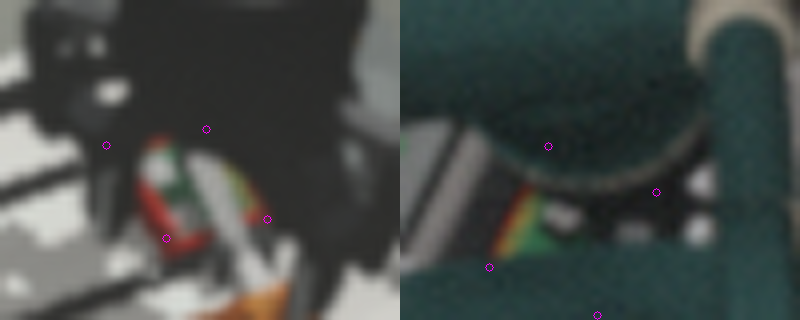

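In the top half the card's red nose edge, (530,187)–(495,250), lies on the predicted home line, and it meets the block. I'll back off while still pressing, then lift.

>>> jog_arm --steps '[[0.064,[-0.0025,-0.0018,0],[0,0,0]],[0.064,[-0.0025,-0.0018,0],[0,0,0]],[0.064,[-0.0025,-0.0018,0],[0,0,0]],[0.064,[0,0,0],[0,0,0]],[0.064,[0,0,-0.003],[0,0,0]],[0.064,[0,0,-0.003],[0,0,0]],[0.064,[0,0,-0.003],[0,0,0]],[0.064,[0,0,-0.003],[0,0,0]],[0.064,[0,0,-0.005],[0,0,0]],[0.064,[0,0,-0.01],[0,0,0]],[0.064,[0,0,-0.02],[0,0,0]]]'

```text
time: 10.95
ee_pos: [0.535, 0.0991, 0.0548]
tool_rot: [-1.983, -2.433, 0.006]
force: [0.5, 0.6, -0.5]
finger_gap: 0.0639
gripper_force: 0.0
```

>>> jog_arm --steps '[[0.064,[0,0,-0.04],[0,0,0]],[0.064,[-0.02,0,-0.04],[0,0,0]],[0.064,[-0.04,0,-0.03],[0,0,0]],[0.064,[-0.04,0,0],[0,0,0]],[0.064,[-0.04,0,0],[0,0,0]],[0.064,[0,0,0],[0,0,0]],[0.064,[0,0,0],[0,0,0]],[0.064,[0,0,0],[0,0,0]]]'

```text
time: 11.75
ee_pos: [0.5648, -0.0369, 0.1658]
tool_rot: [-1.984, -2.434, 0.0]
force: [-0.4, -0.7, -0.3]
finger_gap: 0.0642
gripper_force: 0.0
```

```bash
python3 - <<'E'
from h import *
im=bot.snapshot("scene"); r=bot.outline_of("card","scene"); p=np.load("jig.npy"); rel()
for q in r[:2]: 
    ys,xs=np.nonzero(q["region"]); print(round(q["conf"],2),q["box"],xs.mean(),ys.mean())
# red mask vs predicted home outline
P=jw(p,[(a,y,z) for a in(-.022,.022) for y,z in((-.022,.012),(-.022,.03),(.018,.018),(.018,.012))])
u=proj(P,cal["scene"]); print("pred box",u.min(0).round(1),u.max(0).round(1))
h=cv2.cvtColor(im,cv2.COLOR_RGB2HSV); m=((h[...,0]<6)|(h[...,0]>172))&(h[...,1]>130); m=m[150:200,245:300]; ys,xs=np.nonzero(m); print("red box",xs.min()+245,ys.min()+150,xs.max()+245,ys.max()+150)
E
```

```text
t 11.85 tcp jig [ 108.7 -130.6] z 165.8 yaw 11.7 tilt 0.06 F [ 0.1  0.5 -0.2] gap 0.064
pred box [267.5 160.7] [288.  178.3]Traceback (most recent call last):
  File "<stdin>", line 8, in <module>
    return umr_minimum(a, axis, None, out, keepdims, initial, where)
ValueError: zero-size array to reduction operation minimum which has no identity
```

>>> jog_arm --steps '[[0.064,[-0.045,0,-0.02],[0,0,0]],[0.064,[-0.045,0,-0.02],[0,0,0]],[0.064,[-0.045,0,0],[0,0,0]],[0.064,[-0.045,0,0],[0,0,0]],[0.064,[-0.045,0,0],[0,0,0]],[0.064,[0,0,0],[0,0,0]],[0.064,[0,0,0],[0,0,0]]]'

```text
time: 12.55
ee_pos: [0.6108, -0.2577, 0.2055]
tool_rot: [-1.985, -2.433, -0.0]
force: [0.1, -0.1, 0.2]
finger_gap: 0.0641
gripper_force: 0.0
```

```bash
python3 - <<'E'
from h import *
p=np.load("jig.npy")
for n in("scene","top"):
    im=bot.snapshot(n); r=bot.outline_of("card",n)
    for q in r[:3]: 
        ys,xs=np.nonzero(q["region"]); print(n,round(q["conf"],2),q["box"],xs.mean().round(1),ys.mean().round(1))
    for y0 in(.018,.010):
        P=jw(p,[(a,y,z) for a in(-.022,.022) for y,z in((y0-.04,.012),(y0-.04,.03),(y0,.018),(y0,.012))])
        u=proj(P,cal[n]); print("pred",y0,u.min(0).round(1),u.max(0).round(1))
    a,b=((150,245),(165,180))[n=="top"]
    c=im[a:a+50,b:b+60].astype(int); m=(c[...,0]>1.7*c[...,1])&(c[...,0]>1.7*c[...,2]); ys,xs=np.nonzero(m)
    if len(xs): print("red",len(xs),xs.min()+b,ys.min()+a,xs.max()+b,ys.max()+a)
E
```

```text
scene 0.43 [266.3, 160.2, 289.5, 176.0] 277.1 168.3
pred 0.018 [267.5 160.7] [288.  178.3]
pred 0.01 [264.9 161.6] [285.4 179.3]
red 53 269 163 294 189
top 0.51 [198.9, 185.1, 219.1, 206.6] 210.4 194.3
top 0.26 [164.5, 147.1, 258.7, 238.4] 211.8 192.4
pred 0.018 [200.7 182.8] [222.  204.7]
pred 0.01 [203.5 184.1] [224.8 206. ]
red 129 201 167 231 204
```

The card box matches the home prediction in both views, so I'm handing in.

```bash
python3 -c "
from cell import bot
print(bot.close_job())"
```

```text
the job is handed in; nothing more can be done
None
```

I pushed the red card home against the contact block with the tab held down, then backed off, let the clip down and moved clear; I handed the job in after about 13 s. Both cameras show the card at the home position, but I could not read the clip angle or its force on the card, and `close_job()` returned no verdict.

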